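Swing the fume hood over the weld

ROBOT

A 7-joint arm with a two-finger parallel gripper is mounted at the origin on the work surface. World frame = base frame: x ahead of the robot, y to its left, z up, the work surface at z = 0. Lengths are in m, angles in rad, forces in N, time in s.
With the tool pointing down it reaches from about 0.4 to 0.85 m from the base axis. Payload 10.4 kg.
Tool frame: the origin (TCP) lies at the very end of the fingers, on their centre line; the grasp point (between the pads) lies 19 mm behind it; z points along the fingers, y is the line along which they close (so a half turn about z gives the same grasp; the last joint's range is limited). The gripper opens to 87 mm and grips with 3 to 60 N. Pads are 19 mm wide; open, the fingers measure 117 mm over their backs; the gripper's body (75 mm by 190 mm) begins 51 mm behind the grasp point.
Start: joints at [1.219, 0.332, -0.065, 1.46, 0.022, 1.35, -0.088], TCP at [0.202, -0.592, 0.223] pointing down, gripper open.
Joint ranges: [-2.6, 2.6], [-0.5, 2.12], [-1.47, 1.34], [0.16, 2.42], [-1.27, 4.41], [0.06, 2.06], [-2.6, 2.6]. Speed limits (rad/s): [2.22, 2.22, 2.79, 2.79, 3.14, 3.14, 3.14].

INTERFACE

Orientations are given as a unit quaternion [x, y, z, w].
In Python, from bench import * gives the robot as it stands.
- The arm moves only by the tool carry_out, never from a script. Its argument "deltas" is a list of rows, each an object with "hand": the finger opening in mm, from 0 to 87; "dp": the shift along the tool's x, y, z each as a share of 250 mm, from -1 to 1, a list of three; "spin": the turn about the tool's z as a share of pi rad, from -1 to 1. In form: [{"hand": hand, "dp": [dx, dy, dz], "spin": spin}, ...]. A call has 1 to 20 rows; each row is the pose to reach, as a shift and turn from the pose commanded when the call began, along the tool's axes at that moment, turning the shorter way round; what a row does not reach only later rows make up. A row lasts 1/10 s, in which the tool goes at most 50 mm and 8.59 degrees, less where a joint would pass 70% of its speed; a pose out of reach is approached as far as the arm can. A call with a number of a shift or a turn outside -1 to 1 is refused whole. A call with a gripper value outside its range is refused whole. The fingers move at their own pace and stop on an object; "force" is the grip in N (left out, the last holds). Time passes only in rows, so rows that repeat a pose let the fingers close. It gives the time, the measured TCP pose, the force, the opening and the grip force at its end, in the units of the state.
- read_state(): the state, without advancing time (a new reading comes with each control period).
- camera(name): name is "scene" or "top" or "wrist"; returns the picture (420x560x3 uint8, red, green, blue); there is no depth.
- get_calibration(name): a dict with "fx", "fy", "cx", "cy" (pixels), "k1" (the pictures are not rectified: a ray, as slopes to the right and down, at radius r is drawn at 1 + k1 r^2 times it, then the intrinsics apply), "R" (3x3) and "t" (3): a world point X has camera coordinates R X + t; the wrist camera has in their place "mount" (4x4, takes a point from camera to tool coordinates, whose origin is the TCP and whose axes are the flange's). Camera axes: x right, y down, z forward; pixel columns grow to the right and rows downward; lengths in m; the calibration is good to about 2 mm. A picture is of the moment at which its call begins: read the wrist's pose just before it. get_calibration takes no time and is no camera call.
- close_job(): hands the job in; it is judged then, once.
The state is a dict: "time": time; "joint_positions": joint angles; "joint_vel": joint speeds; "joint_torque": joint torques, N m; "ee_pos": TCP position; "eef_rot": TCP orientation; "ft_force": force on the tool from outside, world axes, zero at the start; "torque": the same for the moment, N m; "width": finger opening in m; "grip_force": force on a finger pad.
Only numpy, scipy, OpenCV 4.12 (cv2) and the standard library are available. Lean on these libraries where they do the work, as an engineer would, in place of code of your own. Each camera call takes 0.05 s, during which the arm holds its last target. There are 200 camera calls.

TASK

The heavy fume hood on its free-swinging arm, in a springy bumper shell, is parked at the left of the welding bench. Push it round gently by its sides, never pressing on the thin cover on top, until the middle of the hood hangs over the weld of the T-shaped workpiece; catch it there softly, without hard knocks and without letting it swing as far as either end stop. Leave it hanging still over the weld, untouched for a good five seconds, with the other things on the bench left where they lie.

Things in the scene. Friction and masses are not known exactly. Their poses are not given: they have to be found in the camera images.
- boom: the heavy inside of the swing arm (beam, fan, filter; hidden in its shell), on a vertical axis at the bench's far side. Origin at table level below the hood's middle, 400 mm from the axis; x points along the boom to the axis, y along the swing (to the left). Nominal inertia about the axis 0.65 kg m2 with the shell (0.50 to 0.85), damping 0.03 N m s/rad, dry friction 0.0025 N m: it coasts far.
- shell_mid (a point): the light sprung bumper shell (0.55 kg) that encloses the boom, all that can be touched: middle of its round end's underside, over the boom's origin at rest. Relative to the boom the shell gives up to 0.12 rad either way about the swing axis against a spring of 16 N m/rad (100 N/m at the hood) with little damping (0.3 N m s/rad): the arm bounces off whatever stands still.
- post: the arm's fixed column and plate. Its origin is NOT on the column but on the table surface 400 mm in front of the swing axis, where the boom's origin is in mid swing; x points to the swing axis (at x = 400 mm). End stops lie at 0.70 rad of swing either side of the middle; keep within 0.66 rad (the hood's middle within 245 mm of mid swing in y). Start: 0.34 to 0.50 rad left.
- duct_mid (a point): point of the boom on its centre line, 200 mm from the swing axis, 130 mm above the table. The shell is here a grey square duct 120 mm wide, 90 to 170 mm above the table: too wide to grasp or straddle, it can only be pushed.
- hood_mid (a point): middle of the hood (a point of the heavy boom): 400 mm from the swing axis, 90 mm above the table; x to the swing axis, y along the swing, z up. The shell's round end about it is an upright closed drum, 200 mm diameter, 90 to 170 mm above the table: push on its upright sides, never with more than 9 N.
- cover (a joint): how far (m) the thin dark sheet cover on top of the shell is pressed in: 0 untouched; springy, 1500 N/m. Not to be pressed: 4 N dents it.
- cover_top (a point): top face of the cover, in the middle of the shell's round end, 176 mm above the table.
- work: fixed workpiece: T of 40 mm square dark steel tube, lying on fire bricks, top at 60 mm above the table: one tube 160 mm long along its y, one 90 mm long along its x away from the robot. Origin on the table surface below the weld. The hood passes 30 mm above it.
- weld (a point): the weld: middle of the bright bead on top of the T, 60 mm above the table. It lies 365 to 430 mm from the swing axis, so the hood can cover it; what counts is its offset along the swing (y of the hood): within 40 mm.
- hammer: hammer lying on the bench, bystander, leave alone
- tin: steel tin, 64 mm diameter, 75 mm high, bystander, leave alone; origin in the middle of its underside
- offcut: offcut of square tube 90 x 40 x 40 mm, bystander, leave alone; origin in the middle of its underside
Mind the look-alikes: they are no part of the job. Of the things that look like the work, take the one that is farthest to the robot's left at the start.

How it is judged:
On the way:
1. the hood hangs still over the weld, untouched (y of weld in the frame of hood_mid between -0.04 and 0.04 m and angular speed of boom below 0.035 rad/s and contact force between each of the arm, the fingers and boom below 0.2 N), for 5 s.
At the end, for the whole second after the job is handed in: the middle of the hood is within 40 mm of the weld along the swing, turning slower than 0.035 rad/s, nothing of the robot touching it; it was so for 5 s on end and still is through the last second (all of step 1).
It fails at once if the boom swings to an end stop (y of hood_mid in the frame of post above 0.245 m or y of hood_mid in the frame of post below -0.245 m).
It fails at once if the hood is swung too fast (over 0.9 rad/s) (angular speed of boom above 0.9 rad/s).
It fails at once if the thin cover is pressed (contact force between cover and anything else above 4 N).
It fails at once if the hood or boom is knocked hard (over 9 N) (contact force between boom and anything else above 9 N).
It fails at once if a bystander is disturbed (distance of any of hammer, tin, offcut from where it was at the start of the episode above 0.03 m).
It also fails if it takes over 45 s, if anything falls off the work surface, if the arm or the gripper's body presses on something with over 40 N, if the wrist force passes 120 N, or if a joint passes its speed limit or range.

## Working session

There is one attempt and no reset: what is moved stays moved. The work goes in short steps, Python scripts to look and compute and a tool call to move; the robot and the scene stay as the last step left them, time stands still between calls to the robot, and variables do not carry over. Pictures are saved under pics/ and viewed, at most 10 in all, crops included, and the job is handed in when it is done.

Besides the shell and the picture viewer there is one more tool, called after ">>>" by a JSON object that holds its "name" and its "arguments", one argument or row to a line. carry_out: Moves the arm, as the interface text tells. Its arguments: {"type":"object","properties":{"deltas":{"type":"array","items":{"type":"object","properties":{"hand":{"type":"number"},"dp":{"type":"array","items":{"type":"number","minimum":-1,"maximum":1}},"spin":{"type":"number","minimum":-1,"maximum":1}}}},"force":{"type":"number"}},"required":["deltas"]}

```bash
mkdir -p pics; ls; python3 - <<'E'
from bench import *
import cv2,json
s=read_state();print(s)
for n in("scene","top"):
    c=get_calibration(n);print(n,c)
    cv2.imwrite(f"pics/{n}0.png",camera(n)[:,:,::-1])
E
```

```text
pics
{'time': 0.0, 'joint_positions': array([ 1.21939963,  0.33286872, -0.0646958 ,  1.46098779,  0.02162663,
        1.34989772, -0.08851207]), 'joint_vel': array([ 0.00052174, -0.00077878, -0.00151572,  0.00078967, -0.00039639,
        0.00038093,  0.00123202]), 'joint_torque': array([-2.04824655e-04, -6.23257613e+01,  2.50221498e-02, -3.89909649e+01,
       -6.12541381e-02,  3.96055926e-02,  1.36815129e-04]), 'ee_pos': array([ 0.20166559, -0.59113973,  0.22173373]), 'eef_rot': array([ 9.86515771e-01,  1.63664589e-01, -1.67564409e-04, -7.13207681e-04]), 'ft_force': array([-0.02170513, -0.74252774, -0.47011171]), 'torque': array([ 0.01006319, -0.00514659, -0.02118475]), 'grip_force': 0.0, 'width': 0.08708431922344809}
scene {'fx': 508.6151161080202, 'fy': 508.6151161080202, 'cx': 278.2775725007159, 'cy': 208.39072325956653, 'k1': -0.158186791808341, 'R': array([[ 0.05257375,  0.99850457,  0.01498755],
       [ 0.54816329, -0.01631062, -0.83621228],
       [-0.83471732,  0.05217844, -0.54820106]]), 't': array([ 0.03911851, -0.17508544,  2.19792881])}
top {'fx': 412.16798464501267, 'fy': 412.16798464501267, 'cx': 278.7812729423659, 'cy': 215.2842702534156, 'k1': -0.11480438077674539, 'R': array([[-0.01919047, -0.99967505,  0.01677869],
       [-0.99674415,  0.01781436, -0.07863686],
       [ 0.07831241, -0.01823314, -0.99676212]]), 't': array([-0.06597558,  0.50133489,  1.26784126])}
```

View pics/scene0.png

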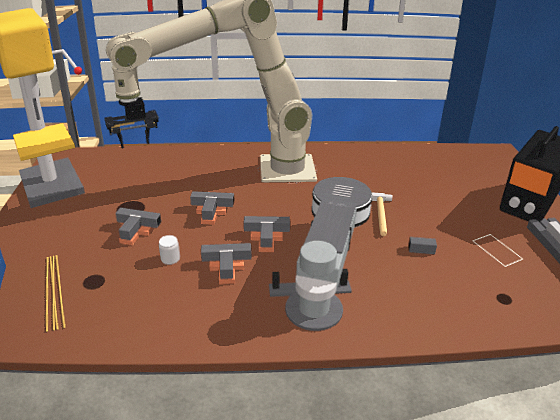

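View pics/top0.png

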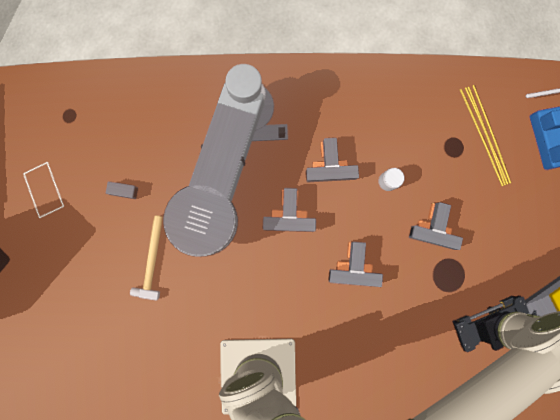

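The top view shows four Ts. The leftmost is at about (290,212), with the drum at (200,220) and the post at (243,83). I'll enlarge that area.

```bash
cat > h.py <<'E'
from bench import *
import numpy as np, cv2
def px2w(n,uv,z):
    c=get_calibration(n);uv=np.atleast_2d(uv).astype(float);out=[]
    for u,v in uv:
        d=np.array([(u-c['cx'])/c['fx'],(v-c['cy'])/c['fy']]);p=d.copy()
        for _ in range(20): p=d/(1+c['k1']*(p@p))
        R=np.array(c['R']);o=-R.T@c['t'];r=R.T@np.array([*p,1])
        out.append(o+r*(z-o[2])/r[2])
    return np.array(out)
def w2px(n,X):
    c=get_calibration(n);P=np.array(c['R'])@X+c['t'];p=P[:2]/P[2];p=p*(1+c['k1']*(p@p))
    return p*c['fx']+[c['cx'],c['cy']]
E
python3 - <<'E'
from h import *
im=cv2.imread("pics/top0.png")
cv2.imwrite("pics/c1.png",cv2.resize(im[50:270,150:350],None,fx=2.7,fy=2.7,interpolation=cv2.INTER_CUBIC))
im=cv2.imread("pics/scene0.png")
cv2.imwrite("pics/c2.png",cv2.resize(im[170:340,200:400],None,fx=3.5,fy=3.5,interpolation=cv2.INTER_CUBIC))
E
```

```text
(no output)
```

View pics/c1.png

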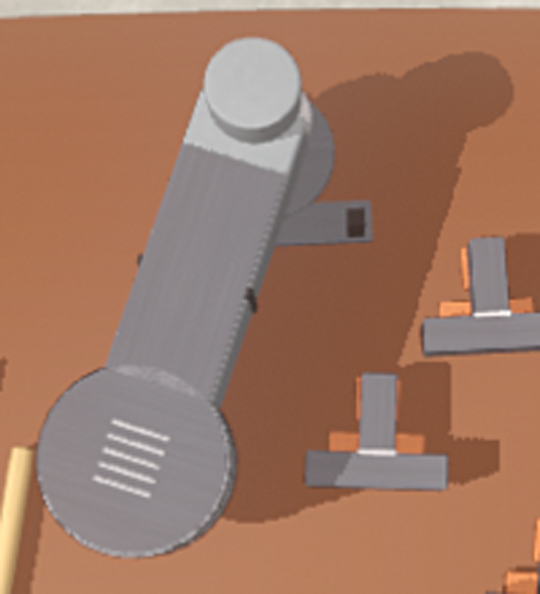

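View pics/c2.png

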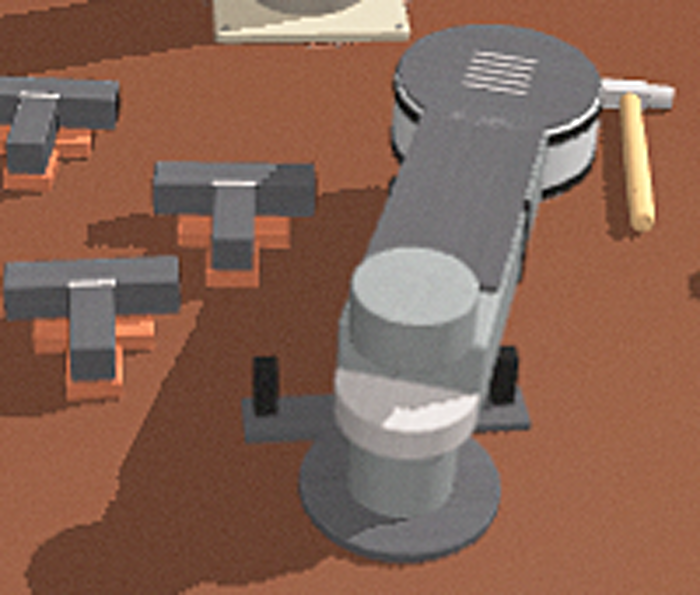

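```bash
python3 - <<'E'
from h import *
np.set_printoptions(precision=4,suppress=True)
t=lambda u,v:(150+u/2.7,50+v/2.7); s=lambda u,v:(200+u/3.5,170+v/3.5)
W=px2w("top",[t(378,452)],.06)[0];W2=px2w("scene",[s(235,184)],.06)[0]
D=px2w("top",[t(136,461)],.176)[0];D2=px2w("scene",[s(498,80)],.176)[0]
P=px2w("scene",[s(400,485)],.012)[0]
print("weld",W,W2,"drum",D,D2,"post",P,"dist",np.linalg.norm((D-P)[:2]),np.linalg.norm((W-P)[:2]))
print("bar ends scene",px2w("scene",[s(246,440),s(244,402),s(530,427),s(527,395)],.012))
print("bar end top",px2w("top",[t(371,220)],.012))
for z in(.2,.22,.24,.26):print(z,px2w("top",[t(252,88)],z),px2w("scene",[s(415,287)],z))
a=lambda X:np.arctan2((X-P)[1],-(X-P)[0])
print("ang drum",a(D),"weld",a(W))
print("other Ts",px2w("top",[(332,166),(357,270),(437,228),(392,180),(121,190),(152,240),(145,294),(156,218)],.05))
E
```

```text
weld [ 0.4898 -0.1084  0.06  ] [ 0.4966 -0.1045  0.06  ] drum [0.4766 0.1432 0.176 ] [0.4976 0.146  0.176 ] post [0.8691 0.0196 0.012 ] dist 0.41150029888532846 0.40028891097781827
bar ends scene [[ 0.8097 -0.1059  0.012 ]
 [ 0.7613 -0.1057  0.012 ]
 [ 0.8036  0.1401  0.012 ]
 [ 0.7622  0.1445  0.012 ]]
bar end top [[ 0.7703 -0.1083  0.012 ]]
0.2 [[0.8591 0.0198 0.2   ]] [[0.8425 0.0237 0.2   ]]
0.22 [[0.8508 0.0185 0.22  ]] [[0.8678 0.0195 0.22  ]]
0.24 [[0.8425 0.0172 0.24  ]] [[0.8931 0.0153 0.24  ]]
0.26 [[0.8341 0.016  0.26  ]] [[0.9185 0.0111 0.26  ]]
ang drum 0.3050325381847927 weld -0.32551696465259067
other Ts [[ 0.648  -0.2426  0.05  ]
 [ 0.3261 -0.31    0.05  ]
 [ 0.4491 -0.5677  0.05  ]
 [ 0.6017 -0.4299  0.05  ]
 [ 0.5851  0.4134  0.05  ]
 [ 0.4288  0.3144  0.05  ]
 [ 0.2648  0.3368  0.05  ]
 [ 0.4961  0.3021  0.05  ]]
```

Estimates:
- Swing axis: about (0.862, 0.02).
- Hood: about (0.485, 0.145).
- Weld: about (0.492, -0.107). This is the leftmost T, about 400 mm from the axis.

Plan: push from the left with a closed hand, cross over the hood, and catch it on the right while retreating at about half its speed. First I'll turn the tool so its x points along world +y.

>>> {"name": "carry_out", "arguments": {
  "deltas": [
    {"hand": 0,"dp": [0.96,-0.5,-0.25],"spin": -0.395},
    {"hand": 0,"dp": [0.96,-0.5,-0.25],"spin": -0.395},
    {"hand": 0,"dp": [0.96,-0.5,-0.25],"spin": -0.395},
    {"hand": 0,"dp": [0.96,-0.5,-0.25],"spin": -0.395},
    {"hand": 0,"dp": [0.96,-0.5,-0.25],"spin": -0.395},
    {"hand": 0,"dp": [0.96,-0.5,-0.25],"spin": -0.395},
    {"hand": 0,"dp": [0.96,-0.5,-0.25],"spin": -0.395},
    {"hand": 0,"dp": [0.96,-0.5,-0.25],"spin": -0.395},
    {"hand": 0,"dp": [0.96,-0.5,-0.25],"spin": -0.395},
    {"hand": 0,"dp": [0.96,-0.5,-0.25],"spin": -0.395}
  ]
}}

```text
time: 1.1
ee_pos: [0.3885, -0.3956, 0.2847]
eef_rot: [0.707, 0.707, -0.0, -0.0]
ft_force: [-0.8, -0.5, 0.4]
width: 0.0149
grip_force: 0.0
```

>>> {"name": "carry_out", "arguments": {
  "deltas": [
    {"hand": 0,"dp": [1,0.4,0],"spin": 0},
    {"hand": 0,"dp": [1,0.4,0],"spin": 0},
    {"hand": 0,"dp": [1,0.4,0],"spin": 0},
    {"hand": 0,"dp": [1,0.4,0],"spin": 0},
    {"hand": 0,"dp": [1,0.4,0],"spin": 0},
    {"hand": 0,"dp": [1,0.4,0],"spin": 0}
  ]
}}

```text
time: 1.7
ee_pos: [0.4902, -0.1403, 0.2853]
eef_rot: [0.706, 0.708, 0.001, -0.0]
ft_force: [0.5, -0.4, 1.4]
width: 0.0001
grip_force: 0.0
```

>>> {"name": "carry_out", "arguments": {
  "deltas": [
    {"hand": 0,"dp": [1,0,0],"spin": 0},
    {"hand": 0,"dp": [1,0,0],"spin": 0},
    {"hand": 0,"dp": [1,0,0],"spin": 0},
    {"hand": 0,"dp": [1,0,0],"spin": 0},
    {"hand": 0,"dp": [1,0,0],"spin": 0},
    {"hand": 0,"dp": [1,0,0],"spin": 0}
  ]
}}

```text
time: 2.3
ee_pos: [0.4877, 0.1117, 0.2854]
eef_rot: [0.705, 0.71, 0.001, -0.001]
ft_force: [-0.1, -0.5, 0.2]
width: 0.0001
grip_force: 0.0
```

>>> {"name": "carry_out", "arguments": {
  "deltas": [
    {"hand": 0,"dp": [0.8,0,0],"spin": 0},
    {"hand": 0,"dp": [0.8,0,0],"spin": 0},
    {"hand": 0,"dp": [0.8,0,0],"spin": 0},
    {"hand": 0,"dp": [0.8,0,0],"spin": 0},
    {"hand": 0,"dp": [0.8,0,0],"spin": 0},
    {"hand": 0,"dp": [0.8,0,0],"spin": 0}
  ]
}}

```text
time: 2.9
ee_pos: [0.4886, 0.3055, 0.2844]
eef_rot: [0.707, 0.707, -0.0, -0.001]
ft_force: [0.7, -1.3, -0.5]
width: 0.0004
grip_force: 0.0
```

>>> {"name": "carry_out", "arguments": {
  "deltas": [
    {"hand": 0,"dp": [0,0,0.2],"spin": 0},
    {"hand": 0,"dp": [0,0,0.4],"spin": 0},
    {"hand": 0,"dp": [0,0,0.62],"spin": 0},
    {"hand": 0,"dp": [0,0,0.62],"spin": 0},
    {"hand": 0,"dp": [0,0,0.62],"spin": 0},
    {"hand": 0,"dp": [0,0,0.62],"spin": 0}
  ]
}}

```text
time: 3.5
ee_pos: [0.4908, 0.3045, 0.1329]
eef_rot: [0.708, 0.706, 0.002, 0.001]
ft_force: [0.2, 0.8, 0.7]
width: 0.0001
grip_force: 0.0
```

```bash
python3 - <<'E'
from h import *
s=read_state();print(s['time'],s['ee_pos'],s['ft_force'])
a=camera("scene");b=camera("top")
cv2.imwrite("pics/s1.png",np.hstack([a[100:340,200:480],b[60:300,100:380]])[:,:,::-1])
E
```

```text
3.5 [0.49084476 0.30449716 0.13287448] [0.24829218 0.83002249 0.66769649]
```

View pics/s1.png

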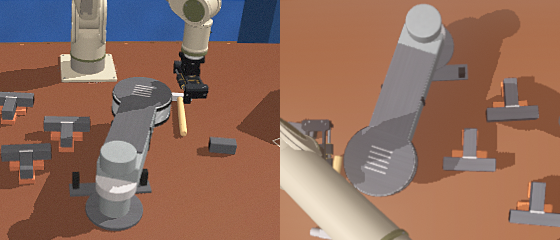

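The hand is just left of the drum, around (195,85) in the scene half, and clear of the hammer. Next is the gentle push.

>>> {"name": "carry_out", "arguments": {
  "deltas": [
    {"hand": 0,"dp": [-0.04,0,0],"spin": 0},
    {"hand": 0,"dp": [-0.08,0,0],"spin": 0},
    {"hand": 0,"dp": [-0.112,0,0],"spin": 0},
    {"hand": 0,"dp": [-0.128,0,0],"spin": 0},
    {"hand": 0,"dp": [-0.144,0,0],"spin": 0},
    {"hand": 0,"dp": [-0.16,0,0],"spin": 0},
    {"hand": 0,"dp": [-0.176,0,0],"spin": 0},
    {"hand": 0,"dp": [-0.192,0,0],"spin": 0},
    {"hand": 0,"dp": [-0.208,0,0],"spin": 0},
    {"hand": 0,"dp": [-0.224,0,0],"spin": 0},
    {"hand": 0,"dp": [-0.24,0,0],"spin": 0}
  ]
}}

```text
time: 4.7
ee_pos: [0.4892, 0.244, 0.13]
eef_rot: [0.707, 0.707, 0.0, -0.0]
ft_force: [-0.5, 0.9, 1.0]
width: 0.0005
grip_force: 0.5
```

>>> {"name": "carry_out", "arguments": {
  "deltas": [
    {"hand": 0,"dp": [-0.016,0,0],"spin": 0},
    {"hand": 0,"dp": [-0.032,0,0],"spin": 0},
    {"hand": 0,"dp": [-0.048,0,0],"spin": 0},
    {"hand": 0,"dp": [-0.064,0,0],"spin": 0},
    {"hand": 0,"dp": [-0.08,0,0],"spin": 0}
  ]
}}

```text
time: 5.2
ee_pos: [0.4894, 0.2237, 0.13]
eef_rot: [0.708, 0.707, -0.0, 0.0]
ft_force: [0.2, 0.4, -0.3]
width: 0.0001
grip_force: 0.0
```

```bash
cat >> h.py <<'E'
def snap(n):
    t=read_state()['time'];im=camera(n);cv2.imwrite(f"pics/{n}_{t:.2f}.png",im[:,:,::-1]);return t,im
E
python3 - <<'E'
from h import *
s=read_state();print(s['time'],s['ee_pos'],s['ft_force'])
for i in range(2):
    snap("top")
a=cv2.imread("pics/top0.png");t,b=snap("top");
cv2.imwrite("pics/s2.png",np.hstack([a[60:300,140:360],b[60:300,140:360,::-1]]))
E
```

```text
5.2 [0.48935671 0.22372516 0.13003842] [ 0.23962005  0.41225613 -0.28447848]
```

View pics/s2.png

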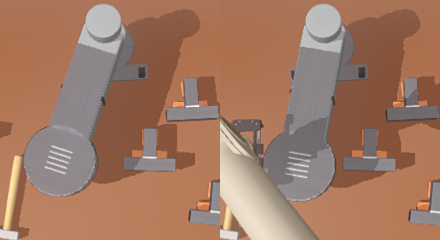

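The hood has moved about 20 px to the right and is already clear of the hand. I'll build a polar template tracker while the clock stands still.

```bash
cat >> h.py <<'E'
A=np.array([.862,.02]); TH=np.arange(-.6,.6,.004); RR=np.arange(.26,.52,.002)
def polar(n,im,z=.176):
    m=np.array([[w2px(n,np.array([A[0]-r*np.cos(t),A[1]+r*np.sin(t),z])) for t in TH] for r in RR],np.float32)
    return cv2.remap(cv2.cvtColor(im,cv2.COLOR_BGR2GRAY),m[...,0],m[...,1],cv2.INTER_LINEAR)
def track(n,im):  # swing angle relative to start image (vent patch)
    p0=polar(n,cv2.imread(f"pics/{n}0.png"));p=polar(n,im)
    c=int((START[n]-TH[0])/.004);w=34;r0=int((.335-.26)/.002);r1=int((.435-.26)/.002)
    r=cv2.matchTemplate(p,p0[r0:r1,c-w:c+w],cv2.TM_CCOEFF_NORMED)[max(0,r0-4):r0+5]
    k=np.unravel_index(r.argmax(),r.shape);j=k[1];q=r[k[0]]
    s=0 if j in(0,len(q)-1) else .5*(q[j-1]-q[j+1])/(q[j-1]-2*q[j]+q[j+1])
    return TH[0]+(j+s+w)*.004,q[j]
START={"top":.322,"scene":.327}
def look(n):
    t,im=snap(n);a,q=track(n,cv2.imread(f"pics/{n}_{t:.2f}.png"));print(n,round(t,2),"ang %.3f y %.4f score %.2f"%(a,A[1]+.4*np.sin(a),q));return t,a
E
python3 - <<'E'
from h import *
import glob
for f in ["pics/top0.png"]+sorted(glob.glob("pics/top_*.png")): print(f,track("top",cv2.imread(f)))
print(read_state()['time'])
E
```

```text
Traceback (most recent call last):
  File "h.py", line 21, in track
    p0=polar(n,cv2.imread(f"pics/{n}0.png"));p=polar(n,im)
  File "h.py", line 18, in polar
    m=np.array([[w2px(n,np.array([A[0]-r*np.cos(t),A[1]+r*np.sin(t),z])) for t in TH] for r in RR],np.float32)
                 ~~~~^^^^^^^^^^^^^^^^^^^^^^^^^^^^^^^^^^^^^^^^^^^^^^^^^^^
  File "h.py", line 12, in w2px
    c=get_calibration(n);P=np.array(c['R'])@X+c['t'];p=P[:2]/P[2];p=p*(1+c['k1']*(p@p))
ValueError: time passes only in moves, steps and waits
```

```bash
sed -i 's/^def px2w/import functools\ncal=functools.lru_cache(get_calibration)\ndef px2w/; s/c=get_calibration(n)/c=cal(n)/' h.py
python3 - <<'E'
from h import *
import glob
for f in ["pics/top0.png"]+sorted(glob.glob("pics/top_*.png")): print(f,track("top",cv2.imread(f)))
print(read_state()['time'])
E
```

```text
pics/top0.png (np.float64(0.3200009796671802), np.float32(0.99999577))
pics/top_5.20.png (np.float64(0.19461228466033942), np.float32(0.81140625))
pics/top_5.25.png (np.float64(0.18712150025367735), np.float32(0.8182356))
pics/top_5.30.png (np.float64(0.17841171383857735), np.float32(0.8094238))
5.35
```

It's moving at about 0.16 rad/s, well within limits. Now I'll cross over.

>>> {"name": "carry_out", "arguments": {
  "deltas": [
    {"hand": 0,"dp": [0,0,-0.2],"spin": 0},
    {"hand": 0,"dp": [0,0,-0.4],"spin": 0},
    {"hand": 0,"dp": [0,0,-0.6],"spin": 0},
    {"hand": 0,"dp": [-0.2,0,-0.6],"spin": 0},
    {"hand": 0,"dp": [-0.4,0,-0.6],"spin": 0},
    {"hand": 0,"dp": [-0.6,0,-0.6],"spin": 0},
    {"hand": 0,"dp": [-0.8,0,-0.6],"spin": 0},
    {"hand": 0,"dp": [-1,0,-0.6],"spin": 0}
  ]
}}

```text
time: 6.15
ee_pos: [0.4887, -0.0276, 0.2804]
eef_rot: [0.707, 0.707, 0.0, 0.001]
ft_force: [1.8, -0.7, 1.0]
width: 0.0005
grip_force: 0.0
```

>>> {"name": "carry_out", "arguments": {
  "deltas": [
    {"hand": 0,"dp": [-0.2,0,0],"spin": 0},
    {"hand": 0,"dp": [-0.4,0,0],"spin": 0},
    {"hand": 0,"dp": [-0.6,0,0],"spin": 0},
    {"hand": 0,"dp": [-0.8,0,0],"spin": 0},
    {"hand": 0,"dp": [-0.92,0,0],"spin": 0},
    {"hand": 0,"dp": [-0.92,0,0.2],"spin": 0},
    {"hand": 0,"dp": [-0.92,0,0.4],"spin": 0},
    {"hand": 0,"dp": [-0.92,0,0.6],"spin": 0}
  ]
}}

```text
time: 6.95
ee_pos: [0.4889, -0.2558, 0.1285]
eef_rot: [0.708, 0.707, 0.0, 0.0]
ft_force: [0.3, -1.0, -1.3]
width: 0.0005
grip_force: 0.0
```

```bash
python3 - <<'E'
from h import *
s=read_state();print(s['time'],s['ee_pos'],s['ft_force'])
for n in("top","scene","top","scene"): look(n)
E
```

```text
6.95 [ 0.48885489 -0.25584516  0.12854626] [ 0.25756044 -0.98921518 -1.31690104]
top 6.95 ang -0.103 y -0.0211 score 0.97
scene 7.0 ang -0.106 y -0.0224 score 0.83
top 7.05 ang -0.119 y -0.0277 score 0.98
scene 7.1 ang -0.124 y -0.0295 score 0.84
```

Hand at y −0.256; hood at −0.126 rad with about 0.16 rad/s. I'll pre-position the hand, then re-measure.

>>> {"name": "carry_out", "arguments": {
  "deltas": [
    {"hand": 0,"dp": [0.064,0,0],"spin": 0},
    {"hand": 0,"dp": [0.144,0,0],"spin": 0},
    {"hand": 0,"dp": [0.224,0,0],"spin": 0},
    {"hand": 0,"dp": [0.256,0,0],"spin": 0}
  ]
}}

```text
time: 7.55
ee_pos: [0.4906, -0.1891, 0.1329]
eef_rot: [0.706, 0.708, 0.001, 0.002]
ft_force: [-0.9, -0.3, 0.1]
width: 0.0007
grip_force: 0.0
```

```bash
python3 - <<'E'
from h import *
s=read_state();print(s['time'],s['ee_pos'],s['ft_force'])
for n in("top","scene"): look(n)
print(read_state()['time'],read_state()['ee_pos'])
E
```

```text
7.55 [ 0.49059437 -0.18909093  0.13288663] [-0.86419624 -0.28100999  0.07249737]
top 7.55 ang -0.198 y -0.0586 score 0.98
scene 7.6 ang -0.200 y -0.0594 score 0.85
7.65 [ 0.49007538 -0.19052662  0.13207107]
```

Now the catch: retreat at 25 mm/s, slower than the arriving hood.

>>> {"name": "carry_out", "arguments": {
  "deltas": [
    {"hand": 0,"dp": [-0.01,0,0],"spin": 0},
    {"hand": 0,"dp": [-0.02,0,0],"spin": 0},
    {"hand": 0,"dp": [-0.03,0,0],"spin": 0},
    {"hand": 0,"dp": [-0.04,0,0],"spin": 0},
    {"hand": 0,"dp": [-0.05,0,0],"spin": 0},
    {"hand": 0,"dp": [-0.06,0,0],"spin": 0},
    {"hand": 0,"dp": [-0.07,0,0],"spin": 0},
    {"hand": 0,"dp": [-0.08,0,0],"spin": 0},
    {"hand": 0,"dp": [-0.09,0,0],"spin": 0},
    {"hand": 0,"dp": [-0.1,0,0],"spin": 0},
    {"hand": 0,"dp": [-0.11,0,0],"spin": 0},
    {"hand": 0,"dp": [-0.12,0,0],"spin": 0}
  ]
}}

```text
time: 8.85
ee_pos: [0.4887, -0.222, 0.13]
eef_rot: [0.707, 0.707, -0.0, -0.0]
ft_force: [-0.7, -0.3, -0.2]
width: 0.0006
grip_force: 0.0
```

```bash
python3 - <<'E'
from h import *
s=read_state();print(s['time'],s['ee_pos'],s['ft_force'])
for n in("top","scene","top","scene","top"): look(n)
print(read_state()['time'],read_state()['ee_pos'])
E
```

```text
8.85 [ 0.48874275 -0.22199133  0.13002432] [-0.73821606 -0.32194544 -0.18233638]
top 8.85 ang -0.338 y -0.1128 score 0.98
scene 8.9 ang -0.334 y -0.1111 score 0.85
top 8.95 ang -0.338 y -0.1127 score 0.97
scene 9.0 ang -0.331 y -0.1101 score 0.85
top 9.05 ang -0.336 y -0.1119 score 0.98
9.1 [ 0.48880828 -0.22171113  0.13004233]
```

The hood is nearly still over the weld. I'll back the hand away and watch for drift.

>>> {"name": "carry_out", "arguments": {
  "deltas": [
    {"hand": 0,"dp": [-0.08,0,0],"spin": 0},
    {"hand": 0,"dp": [-0.2,0,0],"spin": 0},
    {"hand": 0,"dp": [-0.3,0,0],"spin": 0},
    {"hand": 0,"dp": [-0.3,0,0],"spin": 0},
    {"hand": 0,"dp": [-0.3,0,0],"spin": 0},
    {"hand": 0,"dp": [-0.3,0,0],"spin": 0},
    {"hand": 0,"dp": [-0.3,0,0],"spin": 0},
    {"hand": 0,"dp": [-0.3,0,0],"spin": 0},
    {"hand": 0,"dp": [-0.3,0,0],"spin": 0},
    {"hand": 0,"dp": [-0.3,0,0],"spin": 0}
  ]
}}

```text
time: 10.1
ee_pos: [0.4888, -0.2967, 0.1301]
eef_rot: [0.707, 0.707, -0.0, 0.0]
ft_force: [-0.8, 0.3, 0.7]
width: 0.0005
grip_force: 0.0
```

```bash
python3 - <<'E'
from h import *
s=read_state();print(s['time'],s['ee_pos'],s['ft_force'])
for n in("top","scene"): look(n)
E
```

```text
10.1 [ 0.48877717 -0.29667171  0.13012281] [-0.81143615  0.30841553  0.71721843]
top 10.1 ang -0.337 y -0.1124 score 0.98
scene 10.15 ang -0.331 y -0.1101 score 0.85
```

It's still. Now wait 6 s.

>>> {"name": "carry_out", "arguments": {
  "deltas": [
    {"hand": 0,"dp": [0,0,0],"spin": 0},
    {"hand": 0,"dp": [0,0,0],"spin": 0},
    {"hand": 0,"dp": [0,0,0],"spin": 0},
    {"hand": 0,"dp": [0,0,0],"spin": 0},
    {"hand": 0,"dp": [0,0,0],"spin": 0},
    {"hand": 0,"dp": [0,0,0],"spin": 0},
    {"hand": 0,"dp": [0,0,0],"spin": 0},
    {"hand": 0,"dp": [0,0,0],"spin": 0},
    {"hand": 0,"dp": [0,0,0],"spin": 0},
    {"hand": 0,"dp": [0,0,0],"spin": 0},
    {"hand": 0,"dp": [0,0,0],"spin": 0},
    {"hand": 0,"dp": [0,0,0],"spin": 0},
    {"hand": 0,"dp": [0,0,0],"spin": 0},
    {"hand": 0,"dp": [0,0,0],"spin": 0},
    {"hand": 0,"dp": [0,0,0],"spin": 0},
    {"hand": 0,"dp": [0,0,0],"spin": 0},
    {"hand": 0,"dp": [0,0,0],"spin": 0},
    {"hand": 0,"dp": [0,0,0],"spin": 0},
    {"hand": 0,"dp": [0,0,0],"spin": 0},
    {"hand": 0,"dp": [0,0,0],"spin": 0}
  ]
}}

```text
time: 12.2
ee_pos: [0.4887, -0.2969, 0.1301]
eef_rot: [0.707, 0.707, -0.0, 0.0]
ft_force: [0.2, 0.6, -0.1]
width: 0.0004
grip_force: 0.0
```

>>> {"name": "carry_out", "arguments": {
  "deltas": [
    {"hand": 0,"dp": [0,0,0],"spin": 0},
    {"hand": 0,"dp": [0,0,0],"spin": 0},
    {"hand": 0,"dp": [0,0,0],"spin": 0},
    {"hand": 0,"dp": [0,0,0],"spin": 0},
    {"hand": 0,"dp": [0,0,0],"spin": 0},
    {"hand": 0,"dp": [0,0,0],"spin": 0},
    {"hand": 0,"dp": [0,0,0],"spin": 0},
    {"hand": 0,"dp": [0,0,0],"spin": 0},
    {"hand": 0,"dp": [0,0,0],"spin": 0},
    {"hand": 0,"dp": [0,0,0],"spin": 0},
    {"hand": 0,"dp": [0,0,0],"spin": 0},
    {"hand": 0,"dp": [0,0,0],"spin": 0},
    {"hand": 0,"dp": [0,0,0],"spin": 0},
    {"hand": 0,"dp": [0,0,0],"spin": 0},
    {"hand": 0,"dp": [0,0,0],"spin": 0},
    {"hand": 0,"dp": [0,0,0],"spin": 0},
    {"hand": 0,"dp": [0,0,0],"spin": 0},
    {"hand": 0,"dp": [0,0,0],"spin": 0},
    {"hand": 0,"dp": [0,0,0],"spin": 0},
    {"hand": 0,"dp": [0,0,0],"spin": 0}
  ]
}}

```text
time: 14.2
ee_pos: [0.4887, -0.2969, 0.1301]
eef_rot: [0.708, 0.707, -0.0, 0.0]
ft_force: [-0.8, -0.1, 0.6]
width: 0.0004
grip_force: 0.0
```

>>> {"name": "carry_out", "arguments": {
  "deltas": [
    {"hand": 0,"dp": [0,0,0],"spin": 0},
    {"hand": 0,"dp": [0,0,0],"spin": 0},
    {"hand": 0,"dp": [0,0,0],"spin": 0},
    {"hand": 0,"dp": [0,0,0],"spin": 0},
    {"hand": 0,"dp": [0,0,0],"spin": 0},
    {"hand": 0,"dp": [0,0,0],"spin": 0},
    {"hand": 0,"dp": [0,0,0],"spin": 0},
    {"hand": 0,"dp": [0,0,0],"spin": 0},
    {"hand": 0,"dp": [0,0,0],"spin": 0},
    {"hand": 0,"dp": [0,0,0],"spin": 0},
    {"hand": 0,"dp": [0,0,0],"spin": 0},
    {"hand": 0,"dp": [0,0,0],"spin": 0},
    {"hand": 0,"dp": [0,0,0],"spin": 0},
    {"hand": 0,"dp": [0,0,0],"spin": 0},
    {"hand": 0,"dp": [0,0,0],"spin": 0},
    {"hand": 0,"dp": [0,0,0],"spin": 0},
    {"hand": 0,"dp": [0,0,0],"spin": 0},
    {"hand": 0,"dp": [0,0,0],"spin": 0},
    {"hand": 0,"dp": [0,0,0],"spin": 0},
    {"hand": 0,"dp": [0,0,0],"spin": 0}
  ]
}}

```text
time: 16.2
ee_pos: [0.4887, -0.2968, 0.1301]
eef_rot: [0.707, 0.707, -0.0, 0.0]
ft_force: [0.5, 0.4, 0.1]
width: 0.0005
grip_force: 0.0
```

```bash
python3 - <<'E'
from h import *
for n in("top","scene"): look(n)
print(read_state()['time'])
import glob
a=cv2.imread(sorted(glob.glob("pics/top_1*.png"))[-1]);b=cv2.imread(sorted(glob.glob("pics/scene_1*.png"))[-1])
cv2.imwrite("pics/fin.png",np.hstack([a[60:310,100:420],b[130:380,150:470]]))
E
```

```text
top 16.2 ang -0.337 y -0.1124 score 0.98
scene 16.25 ang -0.332 y -0.1102 score 0.85
16.3
```

View pics/fin.png

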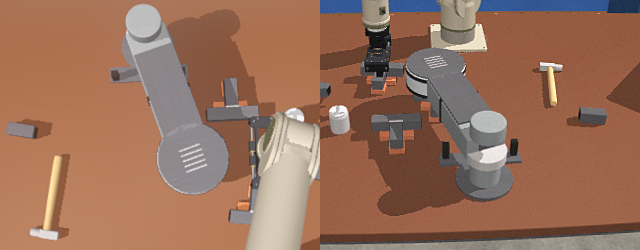

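The pictures show the hood centred over the leftmost T, at (193,160) in the top half. No other T was hidden at its starting place, and the hammer, offcut and tin lie where they were. Handing in.

```bash
python3 -c "
from bench import *
print(close_job())"
```

```text
the job is handed in; nothing more can be done
None
```

The job is handed in: the hood hung untouched over the weld of the leftmost T for over 6 s, about 5 mm off along the swing with no measurable drift; no verdict came back.

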